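# Load and start the slide warmer

## Task

Stack every slide cassette on the bench flat and squarely in one straight pile on the marked outline of the warmer's plinth. Then set the grey hood over the pile so that it sits level, fully down around the plinth, press the recessed start button all the way down with the tip of the stylus, and put the stylus back upright in its stand, leaving the other bench items alone.

Things in the scene. Friction and masses are not known exactly. Their poses are not given: they have to be found in the camera images.
- cassette0: slide cassette, a flat white plastic box 90 x 60 x 12 mm with a grey seam, lying flat. Origin: centre of the underside; x along the 90 mm side, y along the 60 mm side, z up. All cassettes are alike, 60 g; three to five are present
- cassette1: slide cassette, a flat white plastic box 90 x 60 x 12 mm with a grey seam, lying flat. Origin: centre of the underside; x along the 90 mm side, y along the 60 mm side, z up. All cassettes are alike, 60 g; three to five are present
- cassette2: slide cassette, a flat white plastic box 90 x 60 x 12 mm with a grey seam, lying flat. Origin: centre of the underside; x along the 90 mm side, y along the 60 mm side, z up. All cassettes are alike, 60 g; three to five are present
- cassette3: slide cassette, a flat white plastic box 90 x 60 x 12 mm with a grey seam, lying flat. Origin: centre of the underside; x along the 90 mm side, y along the 60 mm side, z up. All cassettes are alike, 60 g; three to five are present
- cassette4: slide cassette, a flat white plastic box 90 x 60 x 12 mm with a grey seam, lying flat. Origin: centre of the underside; x along the 90 mm side, y along the 60 mm side, z up. All cassettes are alike, 60 g; three to five are present
- warmer: slide warmer, fixed to the bench: a white slab 170 (x) x 230 (y) x 30 mm. Origin: centre of its underside; x points away from its front edge, y to its left, z up. On its right (-y) an aluminium plinth 128 (x) x 104 (y) mm rises 10 mm above the slab, its centre at x 0, y -45 mm; on its left (+y) is a grey console 150 (x) x 76 (y) mm (y from 37 to 113 mm), top at 55 mm
- plinth (a point): centre of the plinth's top face, 40 mm above the bench; around it a thin black outline 90 x 60 mm (long side along the warmer's x) marks the place of the pile; axes as the warmer's
- seat (a point): point under the plinth's centre at the height of the slab's top (30 mm above the bench), where the origin of the seated hood comes; the hood's long side goes along the warmer's x; axes as the warmer's
- recess (a point): centre of the mouth of the button's recess, flush with the console's top (55 mm above the bench); the recess is a 20 x 20 mm square hole, with the button cap 7.5 mm below the mouth
- start_top (a point): centre of the top of the round start button's cap, 17 mm across, at the bottom of the recess
- start (a joint): travel of the start button, m: 0 released, 0.005 fully down; a spring of about 4 N at full travel returns it
- hood: loose grey plastic hood, an upside-down box open below, 148 (x) x 124 (y) x 84 mm outside, walls and roof 4 mm (6 mm clearance all round the plinth), 350 g. Origin: centre of the plane of its lower edge; z up
- hood_handle (a point): centre of the black bar handle on the hood's roof: a bar 80 (along hood x) x 20 (along hood y) x 16 mm on two short posts, 106 mm above the hood's lower edge (the bar spans 98 to 114 mm); free gap of 14 mm between roof and bar
- stylus: stylus, 125 mm long, 50 g, round about its z axis: steel tip 9 mm across (flat end), 14 mm shank from 30 to 60 mm, black handle 18 mm across from 60 to 125 mm. Origin: centre of the tip's end; z from the tip to the handle's top. It starts standing tip down in its stand
- stand: stylus stand, fixed to the bench: an aluminium block 70 x 70 x 50 mm with one square 22 mm hole 44 mm deep in the middle of its top. Origin: centre of its underside
- stand_mouth (a point): centre of the hole's mouth in the stand's top face, 50 mm above the bench
- stand_floor (a point): centre of the hole's floor, 6 mm above the bench, where the stylus's tip rests
- bottle: amber jar with a blue cap, 68 mm across, 140 mm tall; bystander, leave alone. Origin: centre of the underside
- tipbox: grey pipette-tip box 122 x 87 x 65 mm; bystander, leave alone. Origin: centre of the underside
- screwdriver: screwdriver lying on the bench, handle to its -x; bystander, leave alone. Origin: on its underside
Not all that is in view belongs to the job. Leave any blue look-alike of the cassette0 alone. Leave any red look-alike of the hood alone.

How it is judged:
By the outcome, as a careful person would: the job done as asked, in the order asked, and still so for the second after the job is handed in, with the robot touching nothing.
Of cassette0, cassette1, cassette2, cassette3, cassette4 only 3 to 5 are there at a start; the rules pass over those that are not, and their reading is None.
At some moment in a run one of hood may be knocked a few centimetres aside while the robot is not near it.
It also fails if it takes over 210 s, if anything falls off the work surface, if the arm or the gripper's body presses on something with over 40 N, if the wrist force passes 120 N, or if a joint passes its speed limit or range.

## Robot

A 6-joint arm with a two-finger parallel gripper is mounted at the origin on the work surface. World frame = base frame: x ahead of the robot, y to its left, z up, the work surface at z = 0. Lengths are in m, angles in rad, forces in N, time in s.
With the tool pointing down it reaches from about 0.375 to 0.825 m from the base axis. Payload 5.5 kg.
Tool frame: the origin (TCP) lies midway between the tips of the shut fingers; the grasp point (between the pads) lies 19 mm behind it (grip_depth is the distance from the TCP to the grasp point, in m); z points along the fingers, y is the line along which they close (so a half turn about z gives the same grasp; the last joint's range is limited). The gripper opens to 85 mm and grips with 20 to 120 N. Pads are 22 mm wide; open, the fingers measure 114 mm over their backs; the gripper's body (76 mm by 85 mm) begins 54 mm behind the grasp point. The pads swing forward as they close: fully open they stand 13 mm farther back than shut.
Start: joints at [1.223, 0.314, -0.047, 1.21, 0, 1.571], TCP at [0.204, 0.564, 0.231] pointing down, gripper open.
Joint ranges: [-2.67, 2.67], [-0.69, 1.73], [-1.03, 1.25], [-2.08, 2.16], [-1.42, 1.45], [-3.14, 3.14]. Speed limits (rad/s): [2.39, 2.39, 3.01, 3.14, 3.14, 3.14].

## Interface

Orientations are given as a rotation vector (axis times angle).
In Python, from cell import reach, movel, movej, grip, hold, inverse_kinematics, get_obs, snapshot, MotionError, finish_job, grip_depth gives the robot as it stands. Calls block until the motion is done:
- reach(position, orientation): joint-space move of the TCP to a pose.
- movel(position, rot=None, velocity=0.15, f_stop=None): straight line of the TCP; rot=None keeps the orientation; velocity is the mean speed in m/s. With f_stop (N) it stops when the force on the tool has changed by that much, and returns True; else False.
- movej(angles): joint-space move.
- grip(opening, force=None): finger opening in m; force is the grip in N (None keeps the last); returns when the fingers have stopped.
- hold(seconds).
- inverse_kinematics(position, orientation): joint angles nearest the present ones, or None.
- get_obs(): the state.
- snapshot(name): name is "scene" or "top"; returns a dict with "image" (480x640x3 uint8, blue, green, red), "vertical_fov" (degrees; the focal length in pixels is half the picture's height over the tangent of half this angle, whatever the lens; pixels are square), "cx", "cy" (the principal point, pixels), "rvec" (rotation vector, rad) and "tvec" (3), from world to camera coordinates, as OpenCV has them. Camera axes: x right, y down, z forward; pixel columns grow to the right and rows downward; lengths in m; the calibration is good to about 2 mm. A picture is of the moment at which its call begins. There is no depth.
A pose or a line that the arm cannot do raises MotionError and nothing moves.
- finish_job(): hands the job in; it is judged then, once.
The state is a dict: "time_s": time; "joint_pos": joint angles; "joint_velocities": joint speeds; "effort": joint torques, N m; "tool_pos": TCP position; "ee_rot": TCP orientation; "contact_force": force on the tool from outside, world axes, zero at the start; "moment": the same for the moment, N m; "grip_width": finger opening in m; "finger_force": force on a finger pad.
Only numpy, scipy, OpenCV 4.12 (cv2) and the standard library are available. Lean on these libraries where they do the work, as an engineer would, in place of code of your own. Each camera call takes 0.05 s, during which the arm holds its last target. There are 200 camera calls.

## Working session

There is one attempt and no reset: what is moved stays moved. The work goes in short steps, each a Python script; the robot and the scene stay as the last script left them, time stands still between calls to the robot, and variables do not carry over. Pictures are saved under pics/ and viewed, at most 14 in all, crops included, and the job is handed in when it is done.

```bash
ls; mkdir -p pics; python3 - <<'E'
from cell import *
import cv2,pickle
o=get_obs(); print(o, grip_depth)
for n in("scene","top"):
    s=snapshot(n); cv2.imwrite(f"pics/{n}0.png",s["image"]); pickle.dump(s,open(f"pics/{n}0.pkl","wb"))
    print(n,{k:v for k,v in s.items() if k!="image"})
E
```

```text
pics
{'time_s': 0.0, 'joint_pos': array([ 1.22300794e+00,  3.14197875e-01, -4.80811144e-02,  1.21020108e+00,
        5.14513348e-06,  1.57080988e+00]), 'joint_velocities': array([ 0.00037845, -0.00102483,  0.00072264,  0.00174404, -0.00033891,
        0.00041559]), 'effort': array([ 3.09566429e-03, -5.39589751e+01,  3.39751267e+01,  1.92659127e-02,
       -1.12256132e-04,  7.71554681e-06]), 'tool_pos': array([0.2042925 , 0.56353287, 0.23045055]), 'ee_rot': array([-5.43525086e-01, -3.09391597e+00,  2.60329304e-03]), 'contact_force': array([ 0.26625608, -0.20042644, -0.59698885]), 'moment': array([-0.03435314,  0.01056197, -0.00822192]), 'finger_force': 0.0, 'grip_width': 0.08512537910712356} 0.0187
scene {'vertical_fov': 44.32507331650398, 'cx': 326.0269844672311, 'cy': 230.85338349381408, 'rvec': array([ 1.10839689,  2.41468987, -0.98658649]), 'tvec': array([ 0.40645911, -0.22244325,  1.63967146])}
top {'vertical_fov': 57.35147149859278, 'cx': 319.09563819940223, 'cy': 242.16036275781235, 'rvec': array([ 2.09937523, -2.14981201,  0.19501878]), 'tvec': array([-0.03151878,  0.58416408,  1.13644601])}
```

View pics/top0.png

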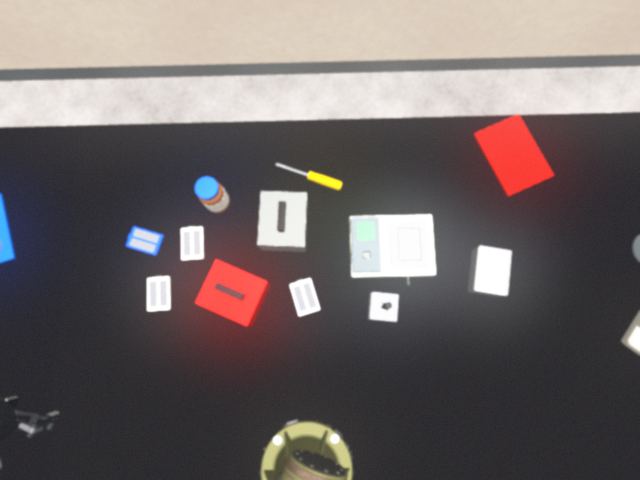

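View pics/scene0.png

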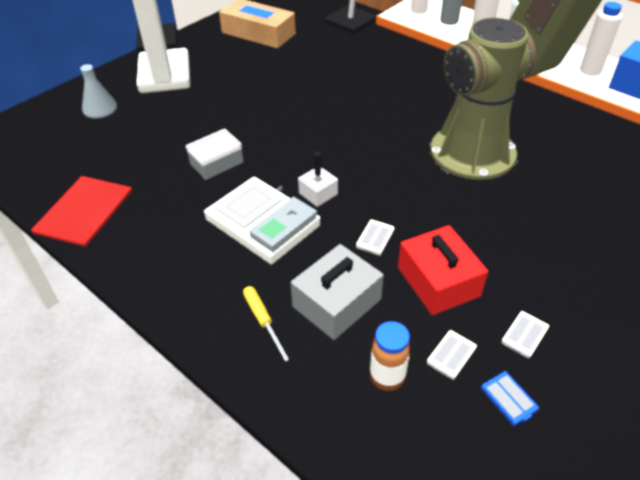

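Top view. White 90x60 cassettes at (192,243), (159,293) and (305,297). The blue look-alike at (145,241) is left alone. Of the hoods, the grey one at (283,220) fits the description; the red one at (232,293) and the flat red item at (513,155) don't. The warmer is at (393,245) with its console on the left, and the stand at (384,306). An enlarged crop should confirm this, along with first measurements.

```bash
cat > h.py <<'E'
import numpy as np,cv2,pickle
from scipy.spatial.transform import Rotation as R
def cam(s):
    f=240/np.tan(np.radians(s["vertical_fov"])/2)
    return np.array([[f,0,s["cx"]],[0,f,s["cy"]],[0,0,1]]),cv2.Rodrigues(np.array(s["rvec"]))[0],np.array(s["tvec"])
def ray(s,uv,z):
    K,Rm,t=cam(s); uv=np.atleast_2d(uv).astype(float)
    d=np.c_[uv,np.ones(len(uv))]@np.linalg.inv(K).T@Rm; c=-Rm.T@t
    return c+d*((z-c[2])/d[:,2])[:,None]
def proj(s,P):
    K,Rm,t=cam(s); return cv2.projectPoints(np.atleast_2d(P).astype(float),Rm,t,K,None)[0][:,0]
def blobs(s,mask,z,amin=60,amax=1e5):
    """components -> contour cast on plane z -> min-area rectangle (centre, sizes, yaw of long side), metres"""
    out=[]
    for c in cv2.findContours(mask.astype(np.uint8),cv2.RETR_EXTERNAL,cv2.CHAIN_APPROX_NONE)[0]:
        a=cv2.contourArea(c)
        if not amin<a<amax: continue
        c=c[:,0]; P=ray(s,c,z)[:,:2]
        (cx,cy),(w,h),an=cv2.minAreaRect((P*1000).astype(np.float32))
        if h>w: w,h,an=h,w,an+90
        out.append(dict(px=c.mean(0).round(1),a=a,c=np.array([cx,cy])/1000,sz=np.round([w,h],1),yaw=(an+90)%180-90))
    return out
def up(s,k=4):
    """upsampled image and matching calibration"""
    q=dict(s); q["image"]=cv2.resize(s["image"],None,fx=k,fy=k,interpolation=cv2.INTER_CUBIC); return q
E
python3 - <<'E'
from h import *
s=pickle.load(open("pics/top0.pkl","rb")); im=s["image"]; sc=pickle.load(open("pics/scene0.pkl","rb"))
print("cam",-cam(s)[1].T@cam(s)[2],-cam(sc)[1].T@cam(sc)[2])
hsv=cv2.cvtColor(im,cv2.COLOR_BGR2HSV)
m=(hsv[...,2]>110)&(hsv[...,1]<60); m[:135]=0
for z in(0.012,0.03,0.084):
    print("z",z)
    for b in blobs(s,m,z): print(b)
cv2.imwrite("pics/crop1.png",cv2.resize(im[165:345,120:520],None,fx=2,fy=2,interpolation=cv2.INTER_CUBIC))
print("gripper in scene px",proj(sc,[[.2,.56,0],[.2,.56,.23]]))
cv2.imwrite("pics/crop2.png",cv2.resize(sc["image"][140:340,180:400],None,fx=3,fy=3,interpolation=cv2.INTER_CUBIC)[:600,:800])
E
```

```text
cam [ 0.36569878 -0.0437006   1.22397111] [1.24599597 0.55177888 1.02286197]
z 0.012
{'px': array([276.9, 439.5]), 'a': 90.0, 'c': array([0.07336769, 0.07599281]), 'sz': array([27.2, 26.4]), 'yaw': 45.879913330078125}
{'px': array([334.7, 437.6]), 'a': 93.0, 'c': array([ 0.07411363, -0.07388139]), 'sz': array([28.8, 26.5]), 'yaw': -48.36939239501953}
{'px': array([ 26.5, 427.8]), 'a': 88.0, 'c': array([0.11641706, 0.72994061]), 'sz': array([44.7, 16.9]), 'yaw': 67.63146209716797}
{'px': array([634.2, 333.4]), 'a': 399.5, 'c': array([ 0.32608044, -0.88080389]), 'sz': array([115.1,  45.3]), 'yaw': -8.918327331542969}
{'px': array([383.6, 306.2]), 'a': 852.5, 'c': array([ 0.40928171, -0.21705589]), 'sz': array([83.4, 81.3]), 'yaw': 83.05580139160156}
{'px': array([304.2, 296.6]), 'a': 878.5, 'c': array([ 0.44138287, -0.00073224]), 'sz': array([102. ,  70.7]), 'yaw': 16.066051483154297}
{'px': array([158.4, 293.2]), 'a': 877.5, 'c': array([0.45943015, 0.40012067]), 'sz': array([100.6,  69.2]), 'yaw': 2.188444137573242}
{'px': array([490.9, 270.8]), 'a': 1839.5, 'c': array([ 0.50160223, -
[... 4868 characters left out ...]
.58431964, 0.29081918]), 'sz': array([97.2, 66.8]), 'yaw': 3.725451946258545}
{'px': array([392.7, 247.2]), 'a': 5456.0, 'c': array([ 0.55554102, -0.23794284]), 'sz': array([228.9, 192.8]), 'yaw': 89.82606506347656}
{'px': array([281.9, 219.5]), 'a': 2790.0, 'c': array([0.64154559, 0.05273814]), 'sz': array([163.2, 131.5]), 'yaw': -3.3665390014648438}
{'px': array([218.4, 201.6]), 'a': 206.5, 'c': array([0.69628235, 0.22345624]), 'sz': array([70.8, 51.2]), 'yaw': -48.824974060058594}
{'px': array([290.7, 168.7]), 'a': 115.5, 'c': array([0.78313177, 0.02688413]), 'sz': array([93.2, 12.8]), 'yaw': 68.80253601074219}
gripper in scene px [[648.58655674 298.60860805]
 [695.39816218 223.63803951]]
```

View pics/crop1.png

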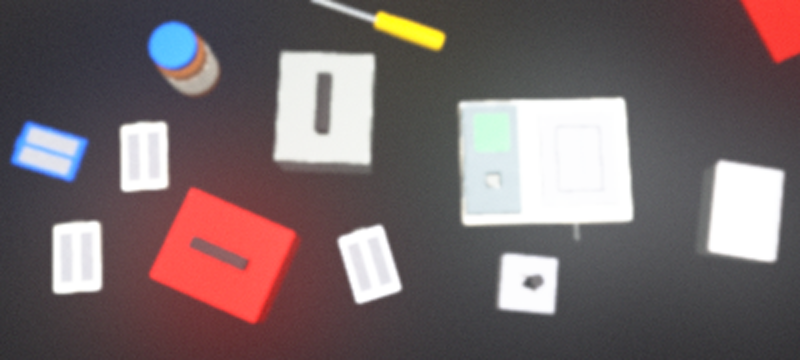

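View pics/crop2.png

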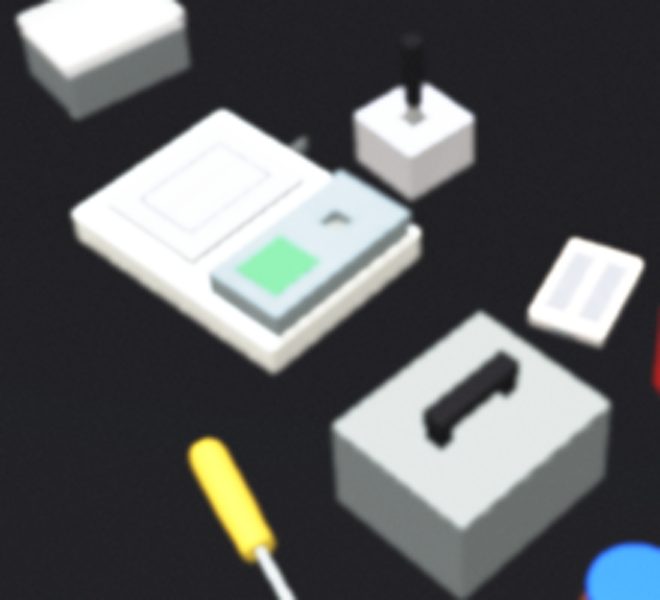

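The crops confirm three white cassettes (each with two grey windows), the grey hood with its black bar, the recess at about (366,256) full-frame, and the stylus standing in its stand. Next step is refining positions in both cameras.

```bash
cat >> h.py <<'E'
def ups(s,roi,k=4):
    x,y,w,h=roi; c=s["image"][y:y+h,x:x+w]
    return cv2.resize(c,None,fx=k,fy=k,interpolation=cv2.INTER_CUBIC)
def roi_blobs(s,roi,fn,z,amin,amax=1e6,k=4,retr=cv2.RETR_CCOMP):
    """blobs in an upsampled window, each as min-area rectangle on plane z"""
    im=ups(s,roi,k); m=fn(im).astype(np.uint8); out=[]
    for c in cv2.findContours(m,retr,cv2.CHAIN_APPROX_NONE)[0]:
        a=cv2.contourArea(c)/k/k
        if not amin<a<amax: continue
        c=(c[:,0]+.5)/k-.5+np.array(roi[:2]); P=ray(s,c,z)[:,:2]
        (cx,cy),(w,h),an=cv2.minAreaRect((P*1000).astype(np.float32))
        if h>w: w,h,an=h,w,an+90
        out.append(dict(px=c.mean(0).round(1),a=round(a),c=np.round([cx/1000,cy/1000],4),sz=np.round([w,h],1),yaw=round((an+90)%180-90,1)))
    return out
gray=lambda im:cv2.cvtColor(im,cv2.COLOR_BGR2GRAY)
bright=lambda t:(lambda im:(im.min(2)>t))
dark=lambda t:(lambda im:gray(im)<t)
def line(im): # thin dark line -> enclosed bright regions
    g=gray(im); return cv2.adaptiveThreshold(g,1,cv2.ADAPTIVE_THRESH_MEAN_C,cv2.THRESH_BINARY,41,-0)
E
python3 - <<'E'
from h import *
T=pickle.load(open("pics/top0.pkl","rb")); S=pickle.load(open("pics/scene0.pkl","rb"))
def show(n,bs):
    print(n)
    for b in bs: print("  ",b)
for th in(130,):
  for n,s,roi in(("c1 T",T,(170,215,45,55)),("c2 T",T,(138,268,40,50)),("c3 T",T,(284,270,42,55)),("c3 S",S,(350,212,50,50)),("c1 S",S,(420,322,62,62)),("c2 S",S,(496,305,60,60))):
    show(n,roi_blobs(s,roi,bright(th),.006,300,retr=cv2.RETR_EXTERNAL))
show("handle T",roi_blobs(T,(262,195,40,50),dark(110),.106,40,700))
show("handle S",roi_blobs(S,(310,250,55,45),dark(70),.104,40,900))
show("roof T",roi_blobs(T,(245,180,75,85),bright(150),.084,1000,retr=cv2.RETR_EXTERNAL))
show("roof S",roi_blobs(S,(280,235,115,110),bright(180),.084,1000,retr=cv2.RETR_EXTERNAL))
show("outl T",roi_blobs(T,(384,210,54,70),line,.04,300,1600))
show("outl S",roi_blobs(S,(205,175,85,75),line,.04,300,3000))
show("recess T",roi_blobs(T,(355,244,22,22),line,.055,10,400))
show("slab T",roi_blobs(T,(335,200,115,90),bright(140),.03,1000,retr=cv2.RETR_EXTERNAL))
show("stand T",roi_blobs(T,(360,285,50,45),bright(130),.05,300,retr=cv2.RETR_EXTERNAL))
show("stylus T",roi_blobs(T,(372,294,28,24),dark(120),.13,5))
for n,s,roi in(("a",T,(340,200,110,125)),):
    im=ups(s,roi,6)
    im=cv2.createCLAHE(4,(4,4)).apply(gray(im)); cv2.imwrite("pics/w_T.png",im[:, :][:600] if im.shape[0]<=600 else cv2.resize(im,(528,600)))
E
```

```text
c1 T
   {'px': array([191.6, 242.9]), 'a': 824, 'c': array([0.5999, 0.3143]), 'sz': array([101.4,  69.3]), 'yaw': 2.6}
c2 T
   {'px': array([158.1, 293.3]), 'a': 880, 'c': array([0.4599, 0.4028]), 'sz': array([100.2,  69.6]), 'yaw': 2.8}
c3 T
   {'px': array([304.3, 296.6]), 'a': 872, 'c': array([ 0.4418, -0.0008]), 'sz': array([100.6,  68.8]), 'yaw': 16.0}
c3 S
   {'px': array([374.8, 236.4]), 'a': 864, 'c': array([ 0.4401, -0.0025]), 'sz': array([104.8,  67.7]), 'yaw': 15.6}
c1 S
   {'px': array([451.3, 353.6]), 'a': 1394, 'c': array([0.5984, 0.3117]), 'sz': array([101. ,  65.9]), 'yaw': 2.9}
c2 S
   {'px': array([525.1, 333.5]), 'a': 1297, 'c': array([0.4592, 0.4004]), 'sz': array([102.7,  65.4]), 'yaw': 3.0}
handle T
   {'px': array([280.7, 216.6]), 'a': 80, 'c': array([0.6445, 0.0528]), 'sz': array([76.2, 12. ]), 'yaw': -3.3}
handle S
   {'px': array([336.3, 272.4]), 'a': 312, 'c': array([0.6496, 0.055 ]), 'sz': array([87.3, 26.6]), 'yaw': -3.3}
   {'px': array([359.2, 252.8]), 'a': 60, 'c': array([0.5754, 0.0563]), 'sz': array([37.5, 17.2]), 'yaw': 86.6}
   {'px': array([316.7,
[... 1079 characters left out ...]
ay([366.7, 257.8]), 'a': 41, 'c': array([ 0.5381, -0.1721]), 'sz': array([28.8, 17.3]), 'yaw': 13.9}
   {'px': array([365.4, 251.8]), 'a': 155, 'c': array([ 0.5463, -0.17  ]), 'sz': array([59.3, 59.1]), 'yaw': -1.4}
slab T
   {'px': array([392.6, 246.8]), 'a': 5349, 'c': array([ 0.5658, -0.2467]), 'sz': array([236.8, 196.8]), 'yaw': 89.7}
stand T
   {'px': array([383.6, 306.3]), 'a': 839, 'c': array([ 0.4077, -0.2119]), 'sz': array([78.5, 77. ]), 'yaw': 83.2}
stylus T
   {'px': array([384.7, 306.1]), 'a': 14, 'c': array([ 0.405 , -0.2028]), 'sz': array([11.7, 10.4]), 'yaw': 88.6}
   {'px': array([398.9, 308.1]), 'a': 17, 'c': array([ 0.4   , -0.2375]), 'sz': array([47.1,  3.7]), 'yaw': -3.3}
```

View pics/w_T.png

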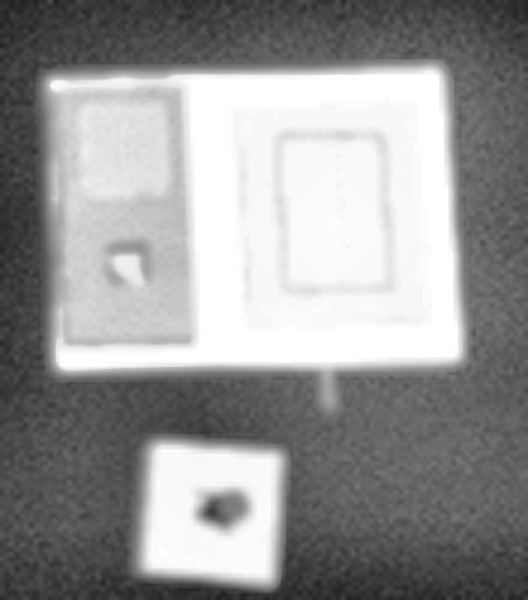

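Plinth centre is about (0.576,-0.2914), yaw about -0.4° (two views agree within 1 mm, and it matches the slab centre). Cassettes agree within 2-3 mm. I'm starting with the nearest cassette.

```bash
cat > m.py <<'E'
from cell import *
from h import *
PL=np.array([.576,-.2914]); WY=np.radians(-.4)
def rot(phi): # tool down, finger line (tool y) at angle phi in the bench plane
    y=np.array([np.cos(phi),np.sin(phi),0]); z=np.array([0,0,-1.]); return R.from_matrix(np.c_[np.cross(y,z),y,z]).as_rotvec()
def best(p,phi):
    q0=get_obs()["joint_pos"]; c=[]
    for k in(0,np.pi):
        q=inverse_kinematics(p,rot(phi+k))
        if q is not None: c.append((abs(np.array(q)-q0).max() if abs(q[5])<3 else 9,rot(phi+k)))
    return min(c,key=lambda t:t[0])[1]
def over(x,y,z,phi):
    r=best([x,y,z],phi); reach([x,y,z],r); return r
def st(t=""):
    o=get_obs(); print(t,"t %.1f"%o["time_s"],"tcp",o["tool_pos"].round(4),"w %.4f"%o["grip_width"],"F",o["contact_force"].round(1),"ff %.1f"%o["finger_force"]); return o
def up_to(z,v=.25): p=get_obs()["tool_pos"]; movel([p[0],p[1],z],velocity=v)
E
python3 - <<'E'
from m import *
T=pickle.load(open("pics/top0.pkl","rb")); S=pickle.load(open("pics/scene0.pkl","rb"))
print("recess",ray(T,[366.9,254.8],.055),ray(S,[292,213],.055))
x,y,a=.441,-.0016,np.radians(15.8)
grip(.070,40)
over(x,y,.15,a+np.pi/2); st("over")
movel([x,y,.025],velocity=.15)
h=movel([x,y,-.015],velocity=.02,f_stop=4); o=st(f"touch {h}")
E
```

```text
recess [[ 0.54530465 -0.17332411  0.055     ]] [[ 0.54616336 -0.1706711   0.055     ]]
over t 2.6 tcp [ 0.4413 -0.001   0.1502] w 0.0700 F [-0.   0.9  0.5] ff 0.0
touch True t 5.1 tcp [ 0.441  -0.0016 -0.0077] w 0.0700 F [-1.2 -0.1  6.6] ff 3.5
```

```bash
cat >> m.py <<'E'
ZG=-.0040   # TCP z relative to the cassette's underside when gripping
def pick(x,y,a):
    grip(.070,40); over(x,y,.20,a+np.pi/2)
    movel([x,y,.03],velocity=.2); movel([x,y,ZG],velocity=.06)
    take()
def take():
    grip(.05,40); o=st("gripped"); up_to(.2)
def place(n,dx=0,dy=0):
    """put the held cassette as layer n (0 = lowest)"""
    x,y=PL+[dx,dy]; z=.04+.012*n+ZG
    over(x,y,.2,WY+np.pi/2); movel([x,y,z+.02],velocity=.2)
    movel([x,y,z-.004],velocity=.02,f_stop=3); st("placed, want %.4f"%z)
    grip(.072); hold(.2); up_to(.2)
E
python3 - <<'E'
from m import *
p=get_obs()["tool_pos"]; movel([.441,-.0016,ZG],velocity=.03); take()
over(*PL,.2,WY+np.pi/2); st("held")
place(0)
over(.45,.10,.25,np.pi/2); st()
for n in("top","scene"):
    s=snapshot(n); pickle.dump(s,open(f"pics/{n}1.pkl","wb"))
T=pickle.load(open("pics/top1.pkl","rb")); cv2.imwrite("pics/a1.png",np.hstack([cv2.resize(T["image"][195:300,320:460],(400,300),interpolation=cv2.INTER_CUBIC),cv2.resize(pickle.load(open("pics/scene1.pkl","rb"))["image"][165:270,195:335],(400,300),interpolation=cv2.INTER_CUBIC)]))
E
```

```text
gripped t 5.6 tcp [ 0.441  -0.0017 -0.0037] w 0.0589 F [-2.  -0.4  6.2] ff 42.9
held t 7.8 tcp [ 0.5757 -0.2901  0.1998] w 0.0586 F [-0.1  0.5  0.2] ff 43.1
placed, want 0.0360 t 9.8 tcp [ 0.5758 -0.2913  0.0363] w 0.0589 F [-0.6  0.5  5.2] ff 43.6
 t 13.2 tcp [0.4501 0.0998 0.2497] w 0.0719 F [-0.4  0.5 -0.5] ff 0.0
```

View pics/a1.png

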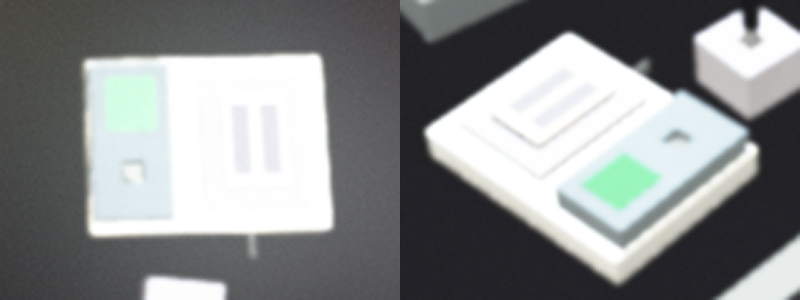

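The cassette lies flat inside the outline, with no skew seen. I'll measure its grey windows against the plinth centre and check that the area the arm hid holds no extra cassette.

```bash
python3 - <<'E'
from h import *
T=pickle.load(open("pics/top1.pkl","rb")); S=pickle.load(open("pics/scene1.pkl","rb"))
dk=lambda im:cv2.adaptiveThreshold(gray(im),1,cv2.ADAPTIVE_THRESH_MEAN_C,cv2.THRESH_BINARY_INV,61,2)
for n,s,roi in(("T",T,(395,225,28,38)),("S",S,(225,185,45,35))):
    for b in roi_blobs(s,roi,dk,.052,60,400,retr=cv2.RETR_EXTERNAL): print(n,b)
for n,s in(("T",T),("S",S)):
    im=s["image"]; m=(im.min(2)>150)
    for b in blobs(s,m,.006,300,3000): print(n,b["px"],b["c"].round(3),b["sz"],round(b["yaw"],1))
cv2.imwrite("pics/a2.png",np.hstack([T["image"][300:480,0:400],cv2.resize(S["image"][190:370,440:640],(400,360))[:180]*0+0]) if 0 else T["image"])
E
```

```text
T {'px': array([414.4, 243. ]), 'a': 124, 'c': array([ 0.5749, -0.3038]), 'sz': array([66.4, 15.9]), 'yaw': -0.2}
T {'px': array([403.8, 243.1]), 'a': 124, 'c': array([ 0.5752, -0.2752]), 'sz': array([67.1, 15.9]), 'yaw': -0.1}
S {'px': array([247.7, 208.1]), 'a': 125, 'c': array([ 0.5969, -0.2622]), 'sz': array([107.3,  55. ]), 'yaw': -33.8}
S {'px': array([252.3, 201.1]), 'a': 91, 'c': array([ 0.5758, -0.2743]), 'sz': array([64.3, 14.5]), 'yaw': -0.5}
S {'px': array([244.4, 195.9]), 'a': 96, 'c': array([ 0.5757, -0.3024]), 'sz': array([65.4, 16. ]), 'yaw': 0.6}
S {'px': array([230.3, 187.8]), 'a': 77, 'c': array([ 0.5775, -0.3445]), 'sz': array([37.4, 37.2]), 'yaw': 47.7}
T [237.6 454.7] [0.038 0.176] [125.5  40.6] 8.3
T [383.7 306.3] [ 0.409 -0.218] [79.4 78.2] 83.0
T [492.3 270.2] [ 0.502 -0.526] [133.4  98.1] -11.0
T [282.1 218.7] [0.664 0.058] [162.4 136.7] -3.5
S [504.5 399.6] [0.62  0.441] [74.2 24.5] 72.1
S [515.5 392.7] [0.593 0.45 ] [73.7 24.1] 71.8
S [388.4 369.2] [0.71  0.239] [73.7 67.7] -56.8
S [451.4 353.6] [0.598 0.312] [99.3 65.1] 3.2
S [525.2 333.6] [0.459 0.401] [100.8  64.3] 3.2
S [317.7 184.3] [ 0.389 -0.229] [116.3 110.9] 82.8
S [213.3 146.7] [ 0.456 -0.559] [138.5 115. ] -11.1
S [92.1 98.6] [ 0.539 -1.05 ] [245.3  65.1] 69.5
S [506.8  11.1] [-0.806 -0.35 ] [265.6 215.4] 20.6
S [397.8  12.5] [-0.54  -0.663] [210.3 109.8] 30.1
S [226.5  10.9] [-0.123 -1.131] [472.8 229.9] -50.1
```

View pics/a2.png

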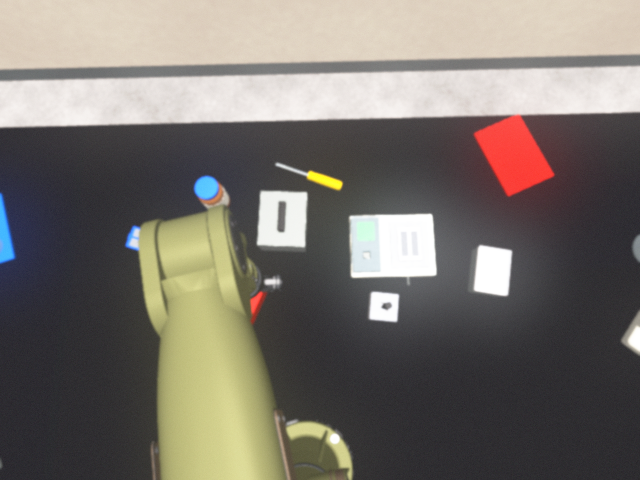

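```bash
python3 - <<'E'
from h import *
T=pickle.load(open("pics/top0.pkl","rb")); S=pickle.load(open("pics/scene0.pkl","rb"))
dk=lambda im:cv2.adaptiveThreshold(gray(im),1,cv2.ADAPTIVE_THRESH_MEAN_C,cv2.THRESH_BINARY_INV,61,2)
for n,s,roi in(("c1T",T,(181,228,22,31)),("c2T",T,(148,277,23,34)),("c3T",T,(292,280,26,34)),("c1S",S,(432,335,40,38)),("c2S",S,(507,317,38,34)),("c3S",S,(358,222,34,30))):
    for b in roi_blobs(s,roi,dk,.012,60,400,retr=cv2.RETR_EXTERNAL): 
        if b["sz"][1]<25: print(n,b)
E
```

```text
c1T {'px': array([186.5, 243.2]), 'a': 116, 'c': array([0.5972, 0.3275]), 'sz': array([66.4, 15.6]), 'yaw': 3.3}
c1T {'px': array([196.5, 242.1]), 'a': 118, 'c': array([0.5992, 0.2991]), 'sz': array([66.9, 16.1]), 'yaw': 3.3}
c2T {'px': array([152.6, 293.7]), 'a': 126, 'c': array([0.4579, 0.416 ]), 'sz': array([65.9, 15.9]), 'yaw': 3.4}
c2T {'px': array([162.6, 292.6]), 'a': 99, 'c': array([0.4605, 0.3883]), 'sz': array([64.7, 13.7]), 'yaw': 3.3}
c3T {'px': array([299.9, 297.7]), 'a': 82, 'c': array([0.4368, 0.0101]), 'sz': array([63.2, 14.3]), 'yaw': 20.7}
c3T {'px': array([308.5, 295. ]), 'a': 79, 'c': array([ 0.4444, -0.0124]), 'sz': array([63.5, 14.2]), 'yaw': 19.6}
c1S {'px': array([467.3, 365.4]), 'a': 116, 'c': array([0.6035, 0.355 ]), 'sz': array([51.7, 19.4]), 'yaw': 3.4}
c1S {'px': array([457. , 356.1]), 'a': 159, 'c': array([0.6008, 0.3256]), 'sz': array([63. , 14.5]), 'yaw': 3.2}
c1S {'px': array([446.2, 349.5]), 'a': 142, 'c': array([0.6001, 0.3002]), 'sz': array([65.2, 14.8]), 'yaw': 2.5}
c1S {'px': array([435.9, 341.1]), 'a': 111, 'c': array([0.5997, 0.2709]), 'sz': array([51.1, 19.9]), 'yaw': 3.2}
c2S {'px': array([541.3, 344. ]), 'a': 83, 'c': array([0.4642, 0.4413]), 'sz': array([49.2, 16.4]), 'yaw': 3.7}
c2S {'px': array([530.5, 336.2]), 'a': 142, 'c': array([0.4626, 0.4135]), 'sz': array([61.5, 14.6]), 'yaw': 4.2}
c2S {'px': array([519.8, 329.1]), 'a': 140, 'c': array([0.4612, 0.3879]), 'sz': array([64.8, 15.2]), 'yaw': 2.8}
c2S {'px': array([509.5, 321.9]), 'a': 65, 'c': array([0.4614, 0.3613]), 'sz': array([44. , 15.8]), 'yaw': 3.6}
c3S {'px': array([388.5, 244.4]), 'a': 83, 'c': array([0.441, 0.044]), 'sz': array([61.9, 20.4]), 'yaw': 16.1}
c3S {'px': array([360.7, 228.4]), 'a': 88, 'c': array([ 0.4483, -0.0332]), 'sz': array([58.5, 24.3]), 'yaw': 38.7}
```

Windows sit centred on the cassettes, so the first cassette is about 2 mm off in +y. I'll nudge it, use the corrected target for the rest, then stack the other two.

```bash
sed -i 's/PL=np.array(\[.576,-.2914\])/PL=np.array([.5763,-.2935])/' m.py; python3 - <<'E'
from m import *
grip(.072,40); x,y=.576,-.2914
over(x,y,.2,WY+np.pi/2); movel([x,y,.07],velocity=.2); movel([x,y,.04+ZG],velocity=.06)
grip(.05,40); movel([x,y,.045+ZG],velocity=.03); movel([*PL,.045+ZG],velocity=.03)
movel([*PL,.036+ZG],velocity=.02,f_stop=3); st("placed"); grip(.072); up_to(.2)
pick(.5993,.3131,np.radians(3.1)); place(1)
pick(.4604,.4014,np.radians(3.3)); place(2)
over(.45,.10,.25,np.pi/2); st()
for n in("top","scene"):
    s=snapshot(n); pickle.dump(s,open(f"pics/{n}2.pkl","wb"))
    dk=lambda im:cv2.adaptiveThreshold(gray(im),1,cv2.ADAPTIVE_THRESH_MEAN_C,cv2.THRESH_BINARY_INV,61,2)
    for b in roi_blobs(s,(395,225,30,38) if n=="top" else (225,175,48,35),dk,.076,60,400,retr=cv2.RETR_EXTERNAL):
        if b["sz"][1]<25: print(n,b)
T=pickle.load(open("pics/top2.pkl","rb"));S=pickle.load(open("pics/scene2.pkl","rb"))
cv2.imwrite("pics/a3.png",np.hstack([cv2.resize(T["image"][195:300,320:460],(400,300),interpolation=cv2.INTER_CUBIC),cv2.resize(S["image"][165:270,195:335],(400,300),interpolation=cv2.INTER_CUBIC)]))
E
```

```text
placed t 17.8 tcp [ 0.5765 -0.2936  0.0367] w 0.0589 F [-0.2  0.1  5.6] ff 44.3
gripped t 23.2 tcp [ 0.5998  0.3134 -0.0033] w 0.0589 F [-0.2 -0.4  2.4] ff 44.3
placed, want 0.0480 t 28.1 tcp [ 0.5761 -0.2934  0.0487] w 0.0589 F [-0.6  1.   4.5] ff 44.6
gripped t 34.0 tcp [ 0.4608  0.4018 -0.0034] w 0.0589 F [ 0.1 -0.4  2.7] ff 44.0
placed, want 0.0600 t 39.1 tcp [ 0.5761 -0.2934  0.0606] w 0.0589 F [-0.3  0.4  4. ] ff 44.2
 t 41.8 tcp [0.4505 0.0995 0.2498] w 0.0723 F [-0.2 -0.3  0.6] ff 0.0
top {'px': array([406.5, 241.3]), 'a': 119, 'c': array([ 0.5754, -0.2775]), 'sz': array([65.7, 15.5]), 'yaw': -0.1}
top {'px': array([417. , 241.3]), 'a': 131, 'c': array([ 0.5752, -0.3057]), 'sz': array([66.4, 16.2]), 'yaw': -0.4}
scene {'px': array([231.6, 205.2]), 'a': 64, 'c': array([ 0.6347, -0.2817]), 'sz': array([39.2, 19.8]), 'yaw': -89.8}
scene {'px': array([249.8, 193.8]), 'a': 68, 'c': array([ 0.578 , -0.2774]), 'sz': array([58., 12.]), 'yaw': -0.1}
```

View pics/a3.png

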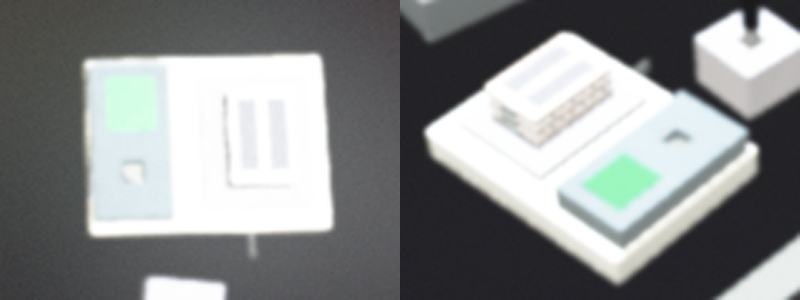

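The pile is straight, its top centre reading (0.5753,-0.2916). Next is the hood, re-measured in fresh images in case it was knocked.

```bash
cat >> m.py <<'E'
def hood_now(tag):
    T=snapshot("top");S=snapshot("scene"); pickle.dump(T,open(f"pics/top{tag}.pkl","wb"));pickle.dump(S,open(f"pics/scene{tag}.pkl","wb"))
    bt=[b for b in roi_blobs(T,(230,160,100,110),bright(150),.084,1500,6000,retr=cv2.RETR_EXTERNAL)]
    bs=[b for b in roi_blobs(S,(260,215,150,140),bright(180),.084,1500,8000,retr=cv2.RETR_EXTERNAL)]
    ht=[b for b in roi_blobs(T,(255,185,55,65),dark(110),.106,40,200)]
    for n,l in(("T",bt),("S",bs),("hT",ht)): print(n,l)
    return T,S
E
python3 - <<'E'
from m import *
hood_now(3)
E
```

```text
T [{'px': array([282.1, 218.7]), 'a': 2602, 'c': array([0.645 , 0.0523]), 'sz': array([152.7, 128.6]), 'yaw': -3.5}]
S [{'px': array([336.5, 279.2]), 'a': 3314, 'c': array([0.648 , 0.0535]), 'sz': array([148.8, 124.7]), 'yaw': -3.5}]
hT [{'px': array([280.6, 213.5]), 'a': 52, 'c': array([0.6497, 0.0528]), 'sz': array([64.2, 11.4]), 'yaw': -4.4}]
```

```bash
python3 - <<'E'
from m import *
x,y,a=.647,.0525,np.radians(-3.5)
grip(.05,60); over(x,y,.24,a+np.pi/2); movel([x,y,.13],velocity=.2)
h=movel([x,y,.090],velocity=.05,f_stop=6); st(f"down {h}")
grip(.01,70); st("gripped"); up_to(.24,.15); st("up")
T=snapshot("top");S=snapshot("scene")
pickle.dump(T,open("pics/top4.pkl","wb"));pickle.dump(S,open("pics/scene4.pkl","wb"))
cv2.imwrite("pics/a4.png",np.hstack([cv2.resize(T["image"][150:300,200:400],(400,300)),cv2.resize(S["image"][180:360,240:480],(400,300))]))
E
```

```text
down False t 44.9 tcp [0.6473 0.0525 0.0903] w 0.0498 F [-0.2  0.5  0.2] ff 0.0
gripped t 45.2 tcp [0.6474 0.0519 0.0905] w 0.0181 F [-0.7 -3.1  3. ] ff 70.5
up t 46.4 tcp [0.6466 0.0519 0.2386] w 0.0182 F [ 0.1 -0.3 -4.6] ff 69.7
```

View pics/a4.png

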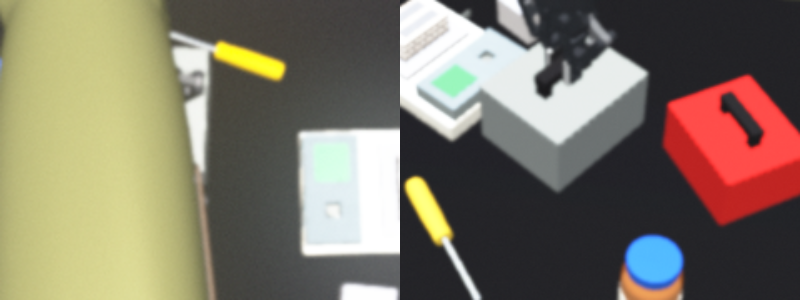

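Hood held level, and nothing shows on the bench where it stood. I'm carrying it over the plinth and checking the roof position before lowering.

```bash
python3 - <<'E'
from m import *
x,y=.576,-.2935
over(x,y,.24,WY+np.pi/2); movel([x,y,.19],velocity=.1); o=st("above")
S=snapshot("scene"); T=snapshot("top"); zr=o["tool_pos"][2]-.090+.084
pickle.dump(S,open("pics/scene5.pkl","wb"));pickle.dump(T,open("pics/top5.pkl","wb"))
print(proj(S,[x,y,zr]),proj(T,[x,y,zr]))
for t in(150,180): print(roi_blobs(S,(170,80,150,150),bright(t),zr,800,8000,retr=cv2.RETR_EXTERNAL))
cv2.imwrite("pics/a5.png",np.hstack([cv2.resize(T["image"][190:310,330:490],(400,300)),cv2.resize(S["image"][80:260,140:380],(400,300))]))
E
```

```text
above t 48.5 tcp [ 0.5764 -0.2932  0.1903] w 0.0186 F [-0.3  0.  -2.9] ff 69.7
[[240.85473089 154.76335217]] [[421.60549806 232.8186376 ]]
[{'px': array([258.2, 213.4]), 'a': 2938, 'c': array([ 0.6714, -0.1361]), 'sz': array([231. , 125.9]), 'yaw': -49.6}, {'px': array([234. , 154.5]), 'a': 2443, 'c': array([ 0.5792, -0.3218]), 'sz': array([194.6, 155.3]), 'yaw': 89.8}]
[{'px': array([258.5, 213.1]), 'a': 2650, 'c': array([ 0.6721, -0.1357]), 'sz': array([229.3, 124.3]), 'yaw': -49.6}, {'px': array([233.4, 154.6]), 'a': 2284, 'c': array([ 0.5788, -0.3222]), 'sz': array([191.1, 151.9]), 'yaw': 89.7}]
```

View pics/a5.png

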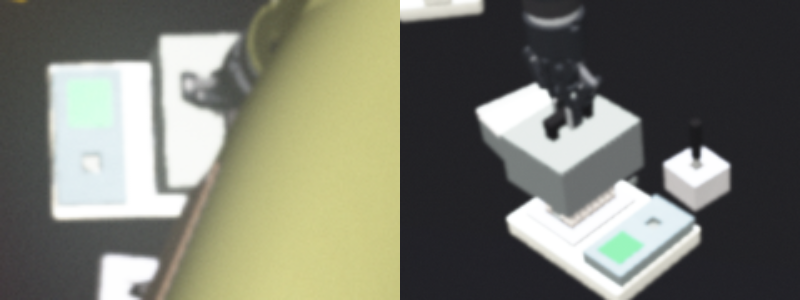

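```bash
python3 - <<'E'
from m import *
x,y=.5747,-.2943
movel([x,y,.15],velocity=.06)
h=movel([x,y,.112],velocity=.03,f_stop=5); o=st(f"down {h}")
E
```

```text
down True t 50.3 tcp [ 0.5744 -0.2947  0.1201] w 0.0186 F [-0.1 -1.   4.1] ff 70.8
```

```bash
python3 - <<'E'
from m import *
grip(.05); hold(.2); up_to(.24)
over(.45,.10,.25,np.pi/2); st()
S=snapshot("scene"); T=snapshot("top")
pickle.dump(S,open("pics/scene6.pkl","wb"));pickle.dump(T,open("pics/top6.pkl","wb"))
for t in(150,180): print(roi_blobs(S,(180,130,115,100),bright(t),.114,800,8000,retr=cv2.RETR_EXTERNAL))
cv2.imwrite("pics/a6.png",np.hstack([cv2.resize(T["image"][190:325,330:510],(400,300),interpolation=cv2.INTER_CUBIC),cv2.resize(S["image"][120:270,180:380],(400,300),interpolation=cv2.INTER_CUBIC)]))
# hidden items where hood stood
m=S["image"].min(2)>150
for b in blobs(S,m,.006,200,3000): print(b["px"],b["c"].round(3),b["sz"])
E
```

```text
t 53.1 tcp [0.4506 0.0995 0.2499] w 0.0500 F [ 0.2  0.5 -0.8] ff 0.0
[{'px': array([276.1, 218.4]), 'a': 877, 'c': array([ 0.6172, -0.1615]), 'sz': array([105.1, 103.8]), 'yaw': -49.6}, {'px': array([244.6, 179.4]), 'a': 2269, 'c': array([ 0.576 , -0.2917]), 'sz': array([152.7, 131. ]), 'yaw': -0.4}, {'px': array([212.9, 147. ]), 'a': 1209, 'c': array([ 0.5407, -0.4416]), 'sz': array([126. , 104.3]), 'yaw': -10.9}]
[{'px': array([244.6, 179.3]), 'a': 2154, 'c': array([ 0.5755, -0.2919]), 'sz': array([149.3, 126.6]), 'yaw': -0.5}, {'px': array([213.4, 146.5]), 'a': 1143, 'c': array([ 0.5401, -0.4425]), 'sz': array([123.3, 100.6]), 'yaw': -10.8}]
[504.4 399.5] [0.619 0.441] [74.2 24.8]
[515.2 392.4] [0.593 0.45 ] [74.1 24.7]
[388.4 369.2] [0.71  0.239] [73.7 67.7]
[317.7 184.4] [ 0.389 -0.229] [116.4 111.3]
[244.7 179.3] [ 0.496 -0.392] [170.1 144.4]
[213.3 146.7] [ 0.456 -0.559] [138.8 115.4]
[92.5 98.3] [ 0.539 -1.05 ] [248.2  67.6]
[506.5  11.1] [-0.805 -0.352] [265.6 218.5]
[397.8  12.5] [-0.54  -0.663] [210.8 109.5]
[226.7  10.9] [-0.123 -1.131] [473.3 229.9]
```

View pics/a6.png

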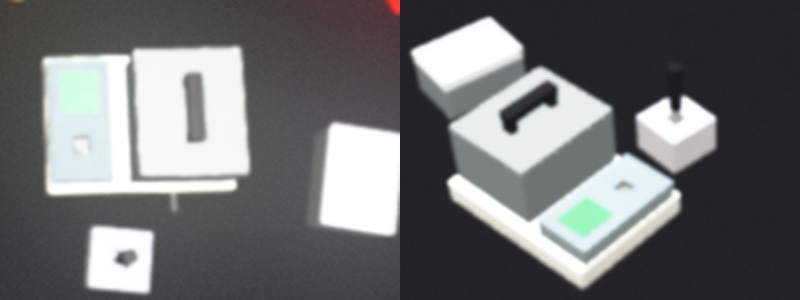

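The hood sits level, with its centre at (0.5755,-0.2919) and 149x126 mm at roof height, so it's fully down. Now the stylus.

```bash
python3 - <<'E'
from m import *
S=pickle.load(open("pics/scene6.pkl","rb"));T=pickle.load(open("pics/top6.pkl","rb"))
print("S top",ray(S,[317.5,153],.131),"mouth",ray(S,[318,179],.05))
print("stand S",roi_blobs(S,(290,150,55,60),bright(205),.05,150,retr=cv2.RETR_EXTERNAL))
for t in(90,120,150): print(t,[(b["px"],b["a"],b["c"],b["sz"]) for b in roi_blobs(T,(375,296,20,20),dark(t),.1,3)])
P=np.array([.407,-.213])
for z in(.05,.075,.1,.131): print(z,proj(T,[*P,z]).round(1),proj(S,[*P,z]).round(1))
cv2.imwrite("pics/a7.png",np.hstack([ups(T,(365,286,40,40),10),ups(S,(298,145,40,40),10)]))
print(len(roi_blobs(T,(360,285,50,45),bright(150),.05,300)),roi_blobs(T,(360,285,50,45),bright(150),.05,300,retr=cv2.RETR_EXTERNAL))
E
```

```text
S top [[ 0.40824826 -0.21018212  0.131     ]] mouth [[ 0.41004987 -0.20890397  0.05      ]]
stand S [{'px': array([298.9, 205.5]), 'a': 157, 'c': array([ 0.5045, -0.1803]), 'sz': array([57.1, 40.6]), 'yaw': -49.6}, {'px': array([317.4, 179.3]), 'a': 494, 'c': array([ 0.4116, -0.21  ]), 'sz': array([77.5, 76.6]), 'yaw': -6.7}]
90 []
120 [(array([384.7, 306.1]), 14, array([ 0.4061, -0.2076]), array([11.4, 10.7]))]
150 [(array([386.1, 305.6]), 35, array([ 0.4061, -0.2111]), array([21.4, 14.7]))]
0.05 [[383.9 306.3]] [[317.6 177.7]]
0.075 [[385.3 306. ]] [[317.4 170.1]]
0.1 [[386.8 305.6]] [[317.2 162.3]]
0.131 [[388.6 305.1]] [[317.  152.3]]
1 [{'px': array([383.7, 306.3]), 'a': 806, 'c': array([ 0.4075, -0.2119]), 'sz': array([76.5, 75.7]), 'yaw': 82.9}]
```

View pics/a7.png

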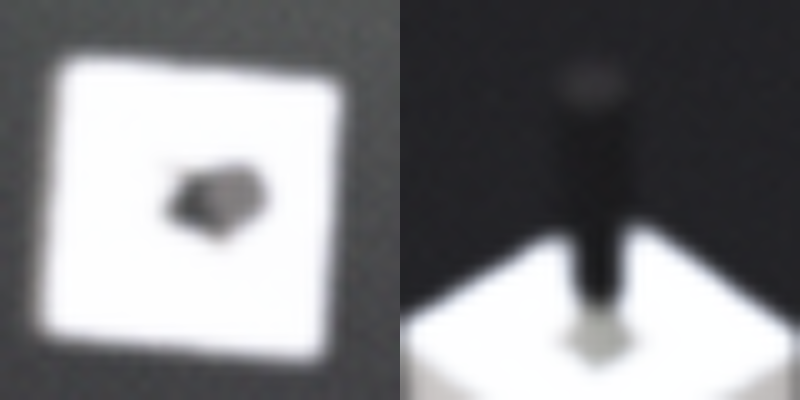

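The stylus stands upright at about (0.407,-0.213), both caps matching their projections within 1 px. I'll grip it, lift it and check its tip over the recess.

```bash
python3 - <<'E'
from m import *
x,y=.408,-.2145
grip(.05,60); over(x,y,.22,0.); movel([x,y,.15],velocity=.2); h=movel([x,y,.086],velocity=.05,f_stop=5); st(f"at {h}")
grip(.005,60); o=st("gripped"); up_to(.21,.12)
rx,ry=.5463,-.1738
movel([rx,ry,.21],velocity=.15); movel([rx,ry,.155],velocity=.08); st("above recess, tip ~.075")
S=snapshot("scene");T=snapshot("top")
pickle.dump(S,open("pics/scene7.pkl","wb"))
print(proj(S,[[rx-.0009,ry+.002,.075],[rx-.0009,ry+.002,.055],[.5457,-.172,.055]]))
cv2.imwrite("pics/a8.png",np.hstack([ups(S,(255,165,60,75),8),]))
E
```

```text
at False t 56.5 tcp [ 0.4082 -0.2146  0.0863] w 0.0500 F [ 0.2 -0.2 -0.5] ff 0.0
gripped t 56.9 tcp [ 0.4081 -0.2146  0.0863] w 0.0166 F [-0.4  0.3  3.8] ff 58.3
above recess, tip ~.075 t 60.0 tcp [ 0.5466 -0.1739  0.1554] w 0.0166 F [ 0.7  0.1 -0.9] ff 58.4
[[291.44892695 206.46562993]
 [291.87280939 212.61406103]
 [291.72429831 212.64310345]]
```

View pics/a8.png

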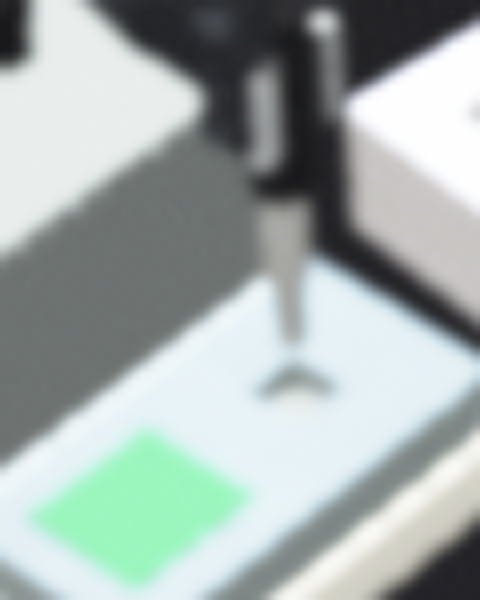

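The tip end at (291,207) hangs straight over the recess centre at (291.6,213), within about 1 px of prediction. Pressing now.

```bash
python3 - <<'E'
from m import *
rx,ry=.5465,-.1738
movel([rx,ry,.134],velocity=.04); st("in recess?")
h=movel([rx,ry,.112],velocity=.012,f_stop=14); st(f"pressed {h}"); 
E
```

```text
in recess? t 60.8 tcp [ 0.5465 -0.1738  0.1339] w 0.0165 F [ 0.1  0.1 -0.8] ff 58.4
pressed True t 61.9 tcp [ 0.5468 -0.174   0.1228] w 0.0163 F [-1.6  0.3  6.7] ff 59.1
```

```bash
python3 - <<'E'
from m import *
rx,ry=.5465,-.1738
h=movel([rx,ry,.1195],velocity=.01,f_stop=12); st(f"pressed {h}"); hold(.3); st()
movel([rx,ry,.21],velocity=.1); st("up")
x,y=.4081,-.2146
movel([x,y,.21],velocity=.15); movel([x,y,.14],velocity=.1)
h=movel([x,y,.080],velocity=.03,f_stop=4); st(f"in stand {h}")
E
```

```text
pressed True t 62.1 tcp [ 0.5468 -0.174   0.1227] w 0.0165 F [-1.7  0.6  7.9] ff 59.3
 t 62.4 tcp [ 0.5468 -0.174   0.1227] w 0.0169 F [-2.7  0.2  7.9] ff 59.3
up t 63.5 tcp [ 0.546  -0.1737  0.2092] w 0.0165 F [ 0.   0.9 -0.2] ff 58.5
in stand True t 67.0 tcp [ 0.4082 -0.2147  0.0863] w 0.0166 F [-0.4  0.4  5.4] ff 59.0
```

```bash
python3 - <<'E'
from m import *
grip(.045); hold(.3); up_to(.23,.15); over(.45,.12,.25,np.pi/2); hold(.5); st()
S=snapshot("scene"); T=snapshot("top")
print(roi_blobs(S,(180,130,115,100),bright(180),.114,800,8000,retr=cv2.RETR_EXTERNAL))
cv2.imwrite("pics/a9.png",np.hstack([cv2.resize(T["image"][190:325,330:510],(400,300),interpolation=cv2.INTER_CUBIC),cv2.resize(S["image"][120:270,180:380],(400,300),interpolation=cv2.INTER_CUBIC)]))
E
```

```text
t 70.6 tcp [0.4501 0.1198 0.25  ] w 0.0453 F [-0.2  0.5 -0. ] ff 0.0
[{'px': array([244.6, 179.2]), 'a': 2152, 'c': array([ 0.5755, -0.2919]), 'sz': array([149. , 126.5]), 'yaw': -0.4}, {'px': array([213.3, 146.5]), 'a': 1143, 'c': array([ 0.5401, -0.4425]), 'sz': array([123.3, 100.6]), 'yaw': -10.8}]
```

View pics/a9.png

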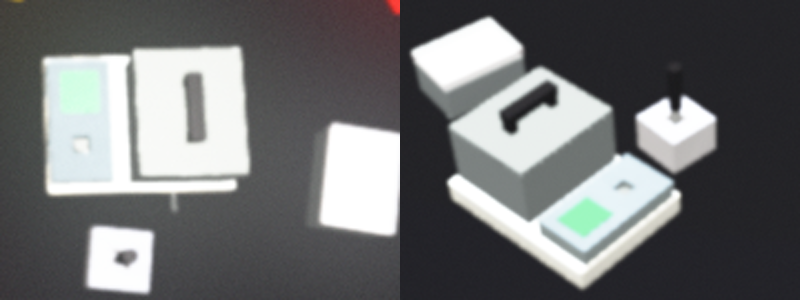

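The hood is still seated and the stylus stands upright in its stand, so I'm handing in.

```bash
python3 -c "from cell import *; print(finish_job())"
```

```text
the job is handed in; nothing more can be done
None
```

I stacked the three white cassettes on the outline, set the grey hood level and fully down, pressed the start button to its stop, put the stylus back upright in its stand, and handed the job in at about 71 s; the judge's result was not shown.

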